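# Knock a stuck form insert out of its nest and lay up the kit tray

## Task

The form insert is stuck in the covered pocket of the aluminium knock-out nest. Take the drift, find by touch which one of the three access holes in the nest's back goes right through (the other two are stopped inside), and push the insert out onto the apron through it. Then lay the kit tray in the order of use: the drift flat in the long lane, and the insert flat on its base in the empty short compartment.

Things in the scene. Friction and masses are not known exactly. Their poses are not given: they have to be found in the camera images.
- nest: Fixed aluminium nest, 110 (x) x 182 (y) x 74 mm high. Origin under it on the table, mid-width; +y to its back. y = -47..47 mm is a roofed block (roof underside z = 60 mm). Pocket 62 mm wide, floor z = 24 mm, from mouth y = -47 to y = 23 mm; back plate y = 23..47 mm. A roof spring pad (y = -38..-22 mm) presses about 10 N on the insert: sliding it takes 5 to 15 N until its back passes the pad.
- holes (a point): Middle of the row of three access holes, in the nest's back face (y = 47, z = 41 mm); axes as the nest's. Round holes of 14 mm diameter along y, 2 mm chamfer, at x = -22, 0 and 22 mm, alike outside. One, a different one each time, goes through the 24 mm plate to the insert's back 26 mm in; the other two are stopped by a solid bottom 12 mm deep.
- apron (a point): Middle of the open apron (nest y = -91, z = 24 mm; axes as the nest's), level with the pocket floor, nest y = -135..-47 mm, between two guide rails (10 mm wide, tops at z = 30 mm, inner faces 62 mm apart).
- insert: Loose plain steel block 60 (x) x 66 (y) x 34 mm (z), about 0.35 kg, origin at the centre of its underside. Starts in the pocket, parallel to the nest, its front 2 mm inside the mouth and its back at nest y = 21 mm. Pushed until its back is at nest y = -57 mm (78 mm of travel) it is clear of the roof and can be taken from above by its 60 mm width.
- drift: Loose push rod 188 mm long, about 0.2 kg, lying along its y: square black grip 24 x 24 mm at y = 24..94 mm, 16 mm round collar at y = 18..24 mm, steel shank of 9 mm diameter from there to the tip at y = -94 mm. Origin on the underside in mid-length; axis 12 mm above it. Best held across the grip's width at about y = 52 mm, from above.
- drift_tip (a point): Centre of the drift's blunt tip (on its axis, at the -y end); axes as the drift's.
- tray: Fixed grey kit tray 180 (x) x 223 (y) mm, floor 8 mm thick, walls 4 mm thick with tops 20 mm above the table. Origin under its centre. A wall at x = -6..-2 mm parts the long lane (at -x) from two short compartments, parted by a wall at y = -2.5..1.5 mm: an empty one at -y and one at +y in which a gauge block lies.
- lane (a point): Centre of the floor of the tray's long lane (tray x = -46, y = 0, z = 8 mm), 80 (x) x 215 (y) mm inside; axes as the tray's.
- insert_bay (a point): Centre of the floor of the tray's empty short compartment (tray x = 42, y = -55, z = 8 mm), 88 (x) x 105 (y) mm inside; axes as the tray's.

How it is judged:
By the outcome, as a careful person would: the job done as asked, in the order asked, and still so for the second after the job is handed in, with the robot touching nothing.
It also fails if it takes over 67 s, if anything falls off the work surface, if the arm or the gripper's body presses on something with over 40 N, if the wrist force passes 120 N, or if a joint passes its speed limit or range.

## Robot

A 6-joint arm with a two-finger parallel gripper is mounted at the origin on the work surface; the furniture and walls round the work are solid. World frame = base frame: x ahead of the robot, y to its left, z up, the work surface at z = 0. Lengths are in m, angles in degrees, forces in N, time in s.
With the tool pointing down it reaches from about 0.4 to 0.825 m from the base axis. Payload 7 kg.
Tool frame: the origin (TCP) lies between the finger pads; the fingertips stand 25 mm ahead of it and the grasp point (between the pads) lies 6 mm ahead of it; z points along the fingers, y is the line along which they close (so a half turn about z gives the same grasp; the last joint's range is limited). The gripper opens to 88 mm and grips with 3 to 60 N. Pads are 19 mm wide; open, the fingers measure 130 mm over their backs; the gripper's body (78 mm by 193 mm) begins 47 mm behind the grasp point.
Start: joints at [89.158, 20.546, 0.682, 0, -70.136, -16.507], TCP at [0.201, 0.644, 0.252] pointing down, gripper open.
Joint ranges: [-176.03, 176.03], [-82.01, 121.73], [-58.28, 71.71], [-173.87, 95.51], [-174.79, -0.11], [-173.66, 173.66]. Speed limits (degrees/s): [136.94, 136.94, 172.46, 180, 180, 180].

## Interface

Orientations are given as [roll, pitch, yaw] about the fixed x, y, z axes, in that order (R = Rz(yaw) Ry(pitch) Rx(roll)).
In Python, from plant import ctrl, ticket, snapshot gives the robot as it stands (ctrl), with the cameras as plain functions and the job (ticket).
- The arm moves only by the tool advance, called after "Request:" as name(argument=value, ...) on one line, values as JSON. Schema: {"type":"object","properties":{"ticks":{"type":"array","items":{"type":"array","prefixItems":[{"type":"array","items":{"type":"number"},"minItems":3,"maxItems":3},{"type":"number"},{"type":"number"}],"minItems":3,"maxItems":3},"minItems":1,"maxItems":8},"only":{"type":"string"},"quiet":{"type":"boolean"},"lines":{"type":"string"}},"required":["ticks"],"additionalProperties":false}. ticks is a list of rows, 1 to 8 of them, each written [[dx, dy, dz], turn, opening]: dx, dy, dz in fractions of the full range, 1 being 0.75 m, then a turn about the tool's z in shares of 360 degrees (1.0 is 360 degrees), then the finger opening in m; each row is the pose to reach, as a shift and turn from the pose commanded when the call began, along the tool's axes at that moment; what a row does not reach only later rows make up. A row lasts 1/8 s, in which the tool goes at most 0.0625 m and 10.7 degrees, less where a joint would pass 70% of its speed; a pose out of reach is approached as far as the arm can. The fingers move at their own pace and stop on an object; the grip force is fixed at half the most. Time passes only in rows, so rows that do not move let the fingers close. The tool returns the time, the measured TCP pose, the force, the opening and the grip force at its end. only (a regular expression) keeps the lines of the reply that match it, lines (a string "A,B") keeps lines A to B, and quiet returns only ok. Shift and turn numbers lie between -1 and 1, and a call with a number outside is refused. Input that does not fit is refused with a message, and nothing moves.
- ctrl.get_obs(): the state, without advancing time (a new reading comes with each control period).
- snapshot(name): name is "scene" or "top" or "wrist"; returns a dict with "frame" (420x560x3 uint8, red, green, blue), "z_map" (420x560 float32, m along the optical axis (not along the pixel's ray), 0 where there is no reading), "fovy" (degrees; the focal length in pixels is half the picture's height over the tangent of half this angle, whatever the lens; pixels are square), "cx", "cy" (the principal point, pixels), "k1" (the pictures are not rectified: a ray, as slopes to the right and down, at radius r is drawn at 1 + k1 r^2 times it, then the intrinsics apply), "R" (3x3) and "t" (3): a world point X has camera coordinates R X + t; the wrist camera has in their place "T_tool_cam" (4x4, takes a point from camera to tool coordinates, whose origin is the TCP and whose axes are the flange's). Camera axes: x right, y down, z forward; pixel columns grow to the right and rows downward; lengths in m; the calibration is good to about 2 mm. A picture is of the moment at which its call begins: read the wrist's pose just before it.
- ticket.close_job(): hands the job in; it is judged then, once.
The state is a dict: "clock": time; "joint_pos": joint angles; "qvel": joint speeds; "tau": joint torques, N m; "tool_pos": TCP position; "orientation": TCP orientation; "force": force on the tool from outside, world axes, zero at the start; "moment": the same for the moment, N m; "opening": finger opening in m; "gripper_force": force on a finger pad.
Only numpy, scipy, OpenCV 4.12 (cv2) and the standard library are available. Lean on these libraries where they do the work, as an engineer would, in place of code of your own. Each camera call takes 0.05 s, during which the arm holds its last target. There are 200 camera calls.

## Working session

There is one attempt and no reset: what is moved stays moved. The work goes in short steps, Python scripts to look and compute and a tool call to move; the robot and the scene stay as the last step left them, time stands still between calls to the robot, and variables do not carry over. Pictures are saved under pics/ and viewed, at most 10 in all, crops included, and the job is handed in when it is done.

```bash
ls; mkdir -p pics; cat > h.py <<'E'
import numpy as np, cv2
from plant import ctrl, ticket, snapshot
from scipy.spatial.transform import Rotation as Rn
def cam(s,obs=None):
    f=s['frame'].shape[0]/2/np.tan(np.radians(s['fovy'])/2)
    if 'R' in s and s['R'] is not None: R=np.array(s['R']);c=-R.T@np.array(s['t']);return f,R.T,c
    T=np.array(s['T_tool_cam']);Rt=Rn.from_euler('xyz',obs['orientation'],degrees=True).as_matrix()
    return f,Rt@T[:3,:3],Rt@T[:3,3]+np.array(obs['tool_pos'])
def rays(s,px,obs=None):
    f,Rc,c=cam(s,obs);p=np.atleast_2d(np.float64(px))
    K=np.array([[f,0,s['cx']],[0,f,s['cy']],[0,0,1]])
    u=cv2.undistortPoints(p[:,None],K,np.array([s['k1'],0,0,0]))[:,0]
    return c,np.c_[u,np.ones(len(u))]@Rc.T
def onz(s,px,z,obs=None):
    c,d=rays(s,px,obs);return c+d*((z-c[2])/d[:,2])[:,None]
def cloud(s,obs=None):
    h,w=s['z_map'].shape;v,u=np.mgrid[:h,:w];c,d=rays(s,np.c_[u.ravel(),v.ravel()],obs)
    return (c+d*s['z_map'].ravel()[:,None]).reshape(h,w,3)
def snap(name,fn=None):
    o=ctrl.get_obs();s=snapshot(name)
    if fn: cv2.imwrite('pics/'+fn+'.png',s['frame'][:,:,::-1])
    return s,o
E
python3 - <<'E'
from h import *;import pickle
for n in ('top','scene'):
    s,o=snap(n,n+'0');pickle.dump((s,o),open(n+'.pkl','wb'));print(n,s.keys(),cam(s,o))
print(o)
E
```

```text
pics
plant.py
top dict_keys(['frame', 'z_map', 'fovy', 'cx', 'cy', 'k1', 'R', 't']) (np.float64(452.2397813940043), array([[ 0.00988379, -0.9963865 ,  0.0843579 ],
       [-0.9996995 , -0.00795353,  0.02318719],
       [-0.02243246, -0.08456173, -0.9961657 ]]), array([0.43408388, 0.01176885, 1.08690048]))
scene dict_keys(['frame', 'z_map', 'fovy', 'cx', 'cy', 'k1', 'R', 't']) (np.float64(467.9127455026333), array([[ 0.87180119, -0.32631561,  0.36535027],
       [-0.48944256, -0.54946872,  0.67714851],
       [-0.02021558, -0.76915684, -0.63874023]]), array([ 0.12082786, -0.73388262,  0.77836302]))
{'clock': 0.05, 'joint_pos': array([ 8.91565613e+01,  2.05894067e+01,  6.34280548e-01, -2.13967919e-02,
       -7.01362012e+01, -1.65070180e+01]), 'qvel': array([-0.06449983,  0.03048491, -0.01785775,  0.02223539,  0.05670174,
       -0.12318633]), 'tau': array([-1.90315783e-03, -5.84669137e+01,  2.94064039e+01,  7.02612296e+00,
        1.03495567e-02, -3.76915693e-05]), 'tool_pos': array([0.20117543, 0.6438506 , 0.25064539]), 'orientation': array([ 1.79906721e+02, -6.66625215e-03, -1.73577377e+01]), 'force': array([-0.99509229,  0.44925345,  0.34692029]), 'moment': array([ 0.00035119, -0.02422171, -0.01049843]), 'gripper_force': 0.0, 'opening': 0.08772923702016207}
```

View pics/top0.png

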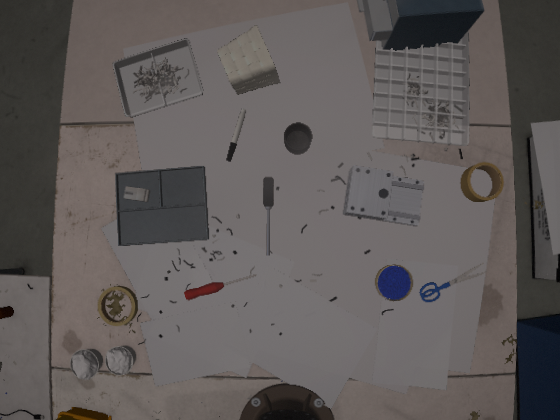

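View pics/scene0.png

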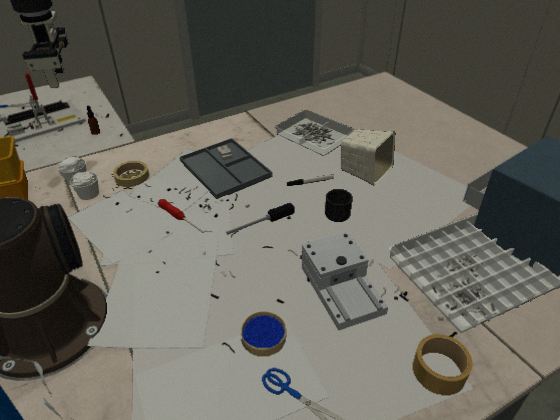

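The top view shows the nest at about (384,195), with its back to the left (world +y). The drift runs (268,178) to (268,255) with the grip at the top, and the tray is at (162,205) with its lane toward the bottom (robot side). The gauge is in the upper-left compartment, so the empty one is upper right. The scene view agrees.

```bash
python3 - <<'E'
from h import *;import pickle
def rect(P):
    r=cv2.minAreaRect(np.float32(P[:,:2]));b=cv2.boxPoints(r);return np.round(np.array(r[0]),4),np.round(r[1],4),round(r[2],1)
for n in('top','scene'):
    s,o=pickle.load(open(n+'.pkl','rb'));C=cloud(s,o);F=s['frame'].astype(int)
    X,Y,Z=C[...,0],C[...,1],C[...,2]
    def reg(x0,x1,y0,y1,z0,z1): return (X>x0)&(X<x1)&(Y>y0)&(Y<y1)&(Z>z0)&(Z<z1)
    print(n,'table z',np.median(Z[reg(.35,.6,-.1,.1,-.02,.02)]))
    for nm,a in dict(roof=(.35,.6,-.35,-.1,.062,.09),apron=(.35,.6,-.4,-.15,.018,.036),nest=(.35,.6,-.4,-.1,.015,.09)).items():
        m=reg(*a).astype(np.uint8);m=cv2.morphologyEx(m,cv2.MORPH_OPEN,np.ones((2,2)))
        k,l,st,_=cv2.connectedComponentsWithStats(m);i=1+np.argmax(st[1:,4]);P=C[l==i];print(nm,len(P),rect(P),np.median(P[:,2]))
    # drift grip: dark
    m=reg(.3,.6,-.1,.12,-.01,.05)&(F.max(2)<75)
    m=m.astype(np.uint8);k,l,st,_=cv2.connectedComponentsWithStats(m)
    i=1+np.argmax(st[1:,4]);print('grip',st[i],rect(C[l==i]),np.percentile(C[l==i][:,2],[5,50,95]))
    m=reg(.2,.7,.1,.6,-.01,.05)&(F.max(2)<110)&(F.max(2)>40)
    m=cv2.morphologyEx(m.astype(np.uint8),cv2.MORPH_OPEN,np.ones((3,3)));k,l,st,_=cv2.connectedComponentsWithStats(m)
    i=1+np.argmax(st[1:,4]);print('tray',st[i],rect(C[l==i]),np.percentile(C[l==i][:,2],[5,50,95]))
E
```

```text
top table z 0.00046136384895212323
roof 1592 (array([ 0.5303, -0.1147]), array([0.1096, 0.2983]), 17.1) 0.07281685545404204
apron 1313 (array([ 0.5221, -0.1589]), array([0.1081, 0.3685]), 10.9) 0.023441235192494858
nest 3082 (array([ 0.533 , -0.1568]), array([0.1302, 0.3685]), 10.9) 0.06520145203178629
grip [263 181  11  57 302] (array([0.5322, 0.0497]), array([0.1332, 0.024 ]), 0.5) [0.01215702 0.02204615 0.02541062]
tray [ 115  166   95   80 6530] (array([0.5412, 0.3125]), array([0.1878, 0.231 ]), 5.0) [0.00293114 0.00698902 0.01947739]
scene table z 0.0016355187232470758
roof 1531 (array([ 0.3815, -0.4532]), array([0.7564, 0.1216]), 56.2) 0.07377468116904129
apron 2074 (array([ 0.3846, -0.4955]), array([0.6926, 0.1612]), 55.2) 0.024660630829253682
nest 4191 (array([ 0.4026, -0.4673]), array([0.7564, 0.1723]), 56.2) 0.03163173971860145
grip [227 203  66  32 384] (array([0.5108, 0.0452]), array([0.0372, 0.1782]), 88.0) [0.0044931  0.0169663  0.02548078]
tray [ 183  142   62   53 1610] (array([0.5371, 0.3109]), array([0.1796, 0.2255]), 4.9) [0.00522689 0.00826012 0.01998167]
```

The manual's scale: shifts go in shares of 0.75 m and turns go in shares of 360 degrees. Converting my numbers, -20 degrees / 360 = -0.0556.

Request:
advance(ticks=[[[0,0,0],-0.0278,0.088],[[0,0,0],-0.0556,0.088]])

```text
clock: 0.35
tool_pos: [0.2012, 0.644, 0.251]
orientation: [179.9, 0.0, 3.0]
force: [0.5, -0.1, -0.5]
opening: 0.0876
gripper_force: 0.0
```

```bash
python3 -c "
from h import *;o=ctrl.get_obs();print(o['joint_pos'],o['orientation'])"
```

```text
[ 8.91580013e+01  2.05725028e+01  6.50957497e-01 -1.00924465e-02
 -7.01354110e+01  3.81949189e+00] [1.79943802e+02 1.32615100e-02 2.97405254e+00]
```

```bash
python3 - <<'E'
from h import *;import pickle
def rect(P):
    (c,d,a)=cv2.minAreaRect(np.float32(P[:,:2])*1000);return np.round(c,1),np.round(d,1),round(a,1)
for n in('top','scene'):
    s,o=pickle.load(open(n+'.pkl','rb'));C=cloud(s,o);F=s['frame'].astype(int)
    X,Y,Z=C[...,0],C[...,1],C[...,2]
    def reg(x0,x1,y0,y1,z0,z1): return (X>x0)&(X<x1)&(Y>y0)&(Y<y1)&(Z>z0)&(Z<z1)
    def big(m):
        m=m&(cv2.morphologyEx(m.astype(np.uint8),cv2.MORPH_OPEN,np.ones((3,3)))>0)
        k,l,st,_=cv2.connectedComponentsWithStats(m.astype(np.uint8));i=1+np.argmax(st[1:,4]);P=C[l==i]
        return len(P),rect(P),np.round(1000*np.percentile(P[:,2],[5,50,95]),1)
    print(n)
    print('roof',big(reg(.35,.6,-.35,-.1,.068,.09)))
    print('nest',big(reg(.35,.6,-.4,-.1,.015,.09)))
    print('grip',big(reg(.3,.6,-.1,.12,.008,.05)&(F.max(2)<75)))
    print('drift',big(reg(.3,.65,-.03,.12,.006,.04)))
    print('tray',big(reg(.35,.7,.15,.5,.0045,.05)&(F.max(2)<110)))
    print('gauge',big(reg(.35,.7,.15,.5,.004,.05)&(F.max(2)>130)))
E
```

```text
top
roof (1555, (array([ 559.4, -182. ]), array([94.4, 91.8]), 81.9), array([69.9, 73. , 77. ]))
nest (3072, (array([ 557.5, -225.3]), array([184.6, 103.6]), 84.0), array([20.7, 69. , 75.8]))
grip (264, (array([568.7,  50.1]), array([60.1, 24. ]), 0.5), array([17.4, 22.4, 25.5]))
drift (486, (array([521.9,  49.5]), array([174.2,  24. ]), 0.6), array([10.2, 20.5, 25. ]))
tray (4537, (array([539. , 310.6]), array([181. , 224.4]), 4.5), array([ 4.9,  7.8, 20.4]))Traceback (most recent call last):
  File "<stdin>", line 18, in <module>
  File "<stdin>", line 10, in big
    return _wrapfunc(a, 'argmax', axis=axis, out=out, **kwds)
    return bound(*args, **kwds)
ValueError: attempt to get argmax of an empty sequence
```

```bash
python3 - <<'E'
from h import *;import pickle
def rect(P):
    (c,d,a)=cv2.minAreaRect(np.float32(P[:,:2])*1000);return np.round(c,1),np.round(d,1),round(a,1)
for n in('top','scene'):
    s,o=pickle.load(open(n+'.pkl','rb'));C=cloud(s,o);F=s['frame'].astype(int)
    X,Y,Z=C[...,0],C[...,1],C[...,2]
    def reg(x0,x1,y0,y1,z0,z1): return (X>x0)&(X<x1)&(Y>y0)&(Y<y1)&(Z>z0)&(Z<z1)
    def big(m):
        m=m&(cv2.morphologyEx(m.astype(np.uint8),cv2.MORPH_OPEN,np.ones((3,3)))>0)
        k,l,st,_=cv2.connectedComponentsWithStats(m.astype(np.uint8));i=1+np.argmax(st[1:,4]);P=C[l==i]
        return len(P),rect(P),np.round(1000*np.percentile(P[:,2],[5,50,95]),1)
    print(n)
    print('roof',big(reg(.35,.66,-.35,-.1,.068,.09)))
    print('nest',big(reg(.35,.66,-.4,-.1,.015,.09)))
    print('drift',big(reg(.3,.65,-.03,.12,.006,.04)))
    print('grip',big(reg(.3,.65,-.1,.12,.008,.05)&(F.max(2)<75)))
    print('tray',big(reg(.35,.7,.15,.5,.0045,.05)&(F.max(2)<110)))
    print('hi in tray',big(reg(.35,.7,.2,.42,.022,.1)))
E
```

```text
top
roof (1977, (array([ 569.1, -183.2]), array([ 95.5, 111.4]), 81.8), array([69.9, 73. , 76.8]))
nest (3654, (array([ 562.8, -225.7]), array([183.9, 111.8]), 81.8), array([20.7, 70.3, 75.9]))
drift (486, (array([521.9,  49.5]), array([174.2,  24. ]), 0.6), array([10.2, 20.5, 25. ]))
grip (300, (array([573.8,  50.1]), array([70.4, 24. ]), 0.5), array([17. , 22.3, 25.5]))
tray (4537, (array([539. , 310.6]), array([181. , 224.4]), 4.5), array([ 4.9,  7.8, 20.4]))
hi in tray (108, (array([565.4, 357.3]), array([22.2, 29.8]), 88.4), array([23.1, 26.3, 29.5]))
scene
roof (1762, (array([ 569.1, -183.2]), array([ 98.1, 111.1]), 81.6), array([71.3, 74. , 77.3]))
nest (4770, (array([ 562.3, -226.1]), array([184.6, 111.8]), 81.4), array([21.8, 38.2, 75.7]))
drift (374, (array([543. ,  48.3]), array([132.5,  27.4]), 0.9), array([ 9.1, 19.3, 25.5]))
grip (271, (array([569.3,  48.7]), array([74.1, 27.4]), 0.9), array([10.6, 22.2, 25.7]))
tray (2970, (array([537.8, 308.7]), array([181., 230.]), 4.9), array([ 5.6,  8.9, 20.2]))
hi in tray (52, (array([564.1, 357.3]), array([26.4, 29.2]), 86.2), array([24.2, 27.3, 30.5]))
```

In the tool's units: 0.612 m / 0.75 = 0.816, 0.334 m / 0.75 = 0.4453, 182.5 degrees / 360 = 0.5069.

```bash
cat >> h.py <<'E'
def go(x,y,z,yaw):
    o=ctrl.get_obs();R=Rn.from_euler('xyz',o['orientation'],degrees=True)
    d=R.inv().apply(np.array([x,y,z])-o['tool_pos']);t=(o['orientation'][2]-yaw+180)%360-180
    print('shift',np.round(d,4),'turn',round(t,2),'pos',np.round(o['tool_pos'],4),np.round(o['orientation'],2),'F',np.round(o['force'],1),'t',round(o['clock'],2))
E
```

Request:
advance(ticks=[[[0.4453,0.816,0],0.5069,0.06],[[0.4453,0.816,0],0.5069,0.06],[[0.4453,0.816,0],0.5069,0.06],[[0.4453,0.816,0],0.5069,0.06],[[0.4453,0.816,0],0.5069,0.06],[[0.4453,0.816,0],0.5069,0.06],[[0.4453,0.816,0],0.5069,0.06],[[0.4453,0.816,0],0.5069,0.06]])

```text
clock: 1.35
tool_pos: [0.4517, 0.2328, 0.2516]
orientation: [180.0, -0.0, 85.5]
force: [1.0, 0.2, 0.2]
opening: 0.06
gripper_force: 0.0
```

```bash
python3 -c "
from h import *;go(.567,.05,.25,-179.5)"
```

```text
shift [-0.1731  0.1294  0.0016] turn -95.05 pos [0.4517 0.2328 0.2516] [ 1.800e+02 -1.000e-02  8.545e+01] F [1.  0.2 0.2] t 1.35
```

In the tool's units: -0.173 m / 0.75 = -0.2307, 0.129 m / 0.75 = 0.172, 85 degrees / 360 = 0.2361.

Request:
advance(ticks=[[[-0.2307,0.172,0],0.2361,0.06],[[-0.2307,0.172,0],0.2361,0.06],[[-0.2307,0.172,0],0.2361,0.06],[[-0.2307,0.172,0],0.2361,0.06],[[-0.2307,0.172,0],0.2361,0.06],[[-0.2307,0.172,0],0.2361,0.06],[[-0.2307,0.172,0],0.2361,0.06],[[-0.2307,0.172,0],0.2361,0.06]])

```text
clock: 2.35
tool_pos: [0.5648, 0.0511, 0.2512]
orientation: [180.0, 0.0, -0.2]
force: [-0.2, 0.1, 0.0]
opening: 0.06
gripper_force: 0.0
```

Request:
advance(ticks=[[[0,0,0],0.2361,0.06],[[0,0,0],0.2361,0.06],[[0,0,0],0.2361,0.06],[[0,0,0],0.2361,0.06],[[0,0,0],0.2361,0.06],[[0,0,0],0.2361,0.06],[[0,0,0],0.2361,0.06],[[0,0,0],0.2361,0.06]])

```text
clock: 3.35
tool_pos: [0.5648, 0.0512, 0.2512]
orientation: [180.0, -0.0, -85.2]
force: [0.1, -1.3, 0.4]
opening: 0.0598
gripper_force: 0.0
```

Request:
advance(ticks=[[[0,0,0],0.2361,0.06],[[0,0,0],0.2361,0.06],[[0,0,0],0.2361,0.06],[[0,0,0],0.2361,0.06],[[0,0,0],0.2361,0.06],[[0,0,0],0.2361,0.06],[[0,0,0],0.2361,0.06],[[0,0,0],0.2361,0.06]])

```text
clock: 4.35
tool_pos: [0.5648, 0.0512, 0.2512]
orientation: [-180.0, -0.0, -170.2]
force: [-0.3, -1.3, 0.0]
opening: 0.0603
gripper_force: 0.0
```

```bash
python3 -c "
from h import *;go(.567,.05,.25,-179.5);print(ctrl.get_obs()['joint_pos'])"
```

```text
shift [-0.002  -0.0015  0.0012] turn 9.28 pos [0.5648 0.0512 0.2512] [-1.8000e+02 -5.0000e-02 -1.7022e+02] F [-0.3 -1.3  0. ] t 4.35
[ 2.49393052e+01  1.04746422e+01 -1.31937434e+01 -1.27058877e-02
 -6.63767760e+01 -1.05152049e+02]
```

In the tool's units: -0.002 m / 0.75 = -0.0027, -0.0015 m / 0.75 = -0.002, 9.3 degrees / 360 = 0.0258.

Request:
advance(ticks=[[[-0.0027,-0.002,0],0.0258,0.06],[[-0.0027,-0.002,0],0.0258,0.06]])

```text
clock: 4.6
tool_pos: [0.5671, 0.05, 0.2512]
orientation: [-180.0, -0.0, -179.1]
force: [0.8, -0.2, -0.0]
opening: 0.0599
gripper_force: 0.0
```

```bash
python3 - <<'E'
from h import *
s,o=snap('wrist','w1');C=cloud(s,o);F=s['frame'].astype(int);Z=C[...,2]
m=(F.max(2)<75)&(Z>.015)&(Z<.03)&(abs(C[...,1]-.05)<.03)
m&=cv2.morphologyEx(m.astype(np.uint8),cv2.MORPH_OPEN,np.ones((5,5)))>0
P=C[m];print(len(P),cv2.minAreaRect(np.float32(P[:,:2])*1000),np.percentile(P[:,2],[5,50,95]))
go(.567,.05,.029,-179.5)
E
```

```text
1090 ((573.3197631835938, 49.781009674072266), (67.3260726928711, 20.89971160888672), 0.5439687967300415) [0.02132563 0.02271536 0.02404692]
shift [-1.000e-04 -0.000e+00  2.223e-01] turn 0.52 pos [0.5671 0.05   0.2513] [-1.7999e+02 -4.0000e-02 -1.7898e+02] F [ 0.1 -0.5  0.8] t 4.65
```

View pics/w1.png

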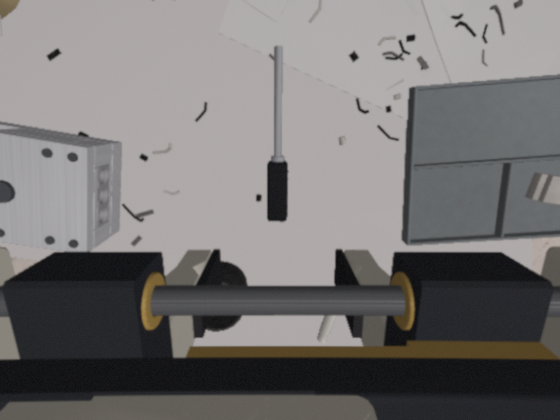

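The wrist view shows the drift's grip at (278,190) with the shank upward to (278,48). The nest's hole face is at about (103,185) and the tray is on the right. All agree with the cloud, so I'm descending to grasp.

In the tool's units: 0.223 m / 0.75 = 0.2973, 0.18 m / 0.75 = 0.24, 0.5 degrees / 360 = 0.0014.

Request:
advance(ticks=[[[0,0,0.08],0.0014,0.05],[[0,0,0.16],0.0014,0.05],[[0,0,0.24],0.0014,0.05],[[0,0,0.2973],0.0014,0.05],[[0,0,0.2973],0.0014,0.05],[[0,0,0.2973],0.0014,0.01],[[0,0,0.2973],0.0014,0.01],[[0,0,0.2973],0.0014,0.01]])

```text
clock: 5.65
tool_pos: [0.5673, 0.0501, 0.0289]
orientation: [180.0, 0.0, -179.6]
force: [-0.1, -0.5, 0.4]
opening: 0.0255
gripper_force: 0.0
```

Request:
advance(ticks=[[[0,0,0],0,0.01],[[0,0,0],0,0.01],[[0,0,-0.08],0,0.01],[[0,0,-0.16],0,0.01],[[0,0,-0.16],0,0.01]])

```text
clock: 6.28
tool_pos: [0.5701, 0.051, 0.1536]
orientation: [179.8, 0.5, -179.6]
force: [-0.7, 0.4, -2.6]
opening: 0.0237
gripper_force: 30.0
```

```bash
python3 - <<'E'
from h import *
s,o=snap('wrist','w2');go(.575,.05,.149,-98.3)
C=cloud(s,o);Z=C[...,2];T=Rn.from_euler('xyz',o['orientation'],degrees=True)
L=T.inv().apply((C-o['tool_pos']).reshape(-1,3)).reshape(C.shape)
import pickle;pickle.dump((s,o),open('w2.pkl','wb'))
m=(Z>.1)&(abs(L[...,1])<.02)&(L[...,0]>.02)&(L[...,0]<.25)
P=L[m]
for a in np.arange(.02,.2,.01):
    q=P[(P[:,0]>=a)&(P[:,0]<a+.01)]
    if len(q)>5: print(round(a,3),len(q),np.round(1000*np.r_[np.median(q[:,1]),q[:,1].min(),q[:,1].max(),np.median(q[:,2]),np.percentile(q[:,2],5)],1))
print('tip x',np.percentile(P[:,0],[99,100]))
E
```

```text
shift [-0.0067 -0.0007  0.0018] turn -81.37 pos [0.5682 0.0506 0.1507] [ 179.88    0.25 -179.67] F [-0.8  0.2 -2.7] t 6.33
0.02 19661 [ -0.2 -20.   20.  -77.1 -87.2]
0.03 5219 [  0.1 -20.   20.  -56.1 -64. ]
0.04 417 [-0.3 -4.5  4.4 14.4 13. ]
0.05 443 [ 0.2 -4.4  4.4 14.4 12.8]
0.06 469 [ 0.2 -4.3  4.3 14.3 12.8]
0.07 1391 [-1.000e-01 -4.200e+00  4.200e+00 -1.321e+02 -1.321e+02]
0.08 509 [-0.2 -4.6  4.1 14.3 12.8]
0.09 558 [-0.2 -4.5  4.4 14.2 12.9]
0.1 607 [ 0.2 -4.4  4.4 14.3 12.8]
0.11 585 [-0.2 -4.3  4.3 14.3 12.7]
tip x [0.11466542 0.11974871]
```

View pics/w2.png

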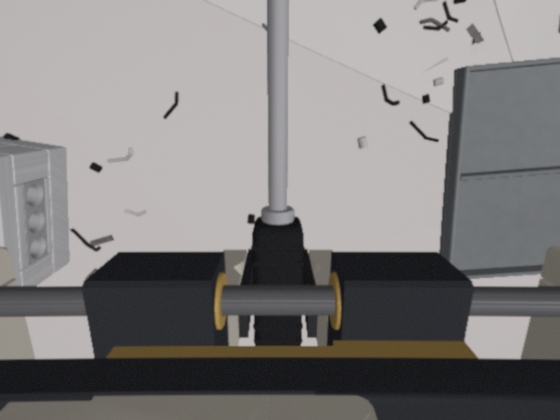

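The drift is held square on the tool's x, with its shank top 12.8 mm ahead of the TCP, so its axis is at about 17.2 mm. The holes are visible at (36,195), (36,220) and (37,247).

In the tool's units: -0.033 m / 0.75 = -0.044, 0.012 m / 0.75 = 0.016, -81.3 degrees / 360 = -0.2258.

```bash
python3 -c "
from h import *;go(.6013,.0389,.15,-98.3)"
```

```text
shift [-0.033  -0.0119  0.0008] turn -81.37 pos [0.5682 0.0506 0.1507] [ 179.88    0.25 -179.67] F [-0.8  0.2 -2.7] t 6.33
```

Request:
advance(ticks=[[[-0.044,0.016,0],-0.2258,0.01],[[-0.044,0.016,0],-0.2258,0.01],[[-0.044,0.016,0],-0.2258,0.01],[[-0.044,0.016,0],-0.2258,0.01],[[-0.044,0.016,0],-0.2258,0.01],[[-0.044,0.016,0],-0.2258,0.01],[[-0.044,0.016,0],-0.2258,0.01],[[-0.044,0.016,0],-0.2258,0.01]])

```text
clock: 7.32
tool_pos: [0.5989, 0.0619, 0.1462]
orientation: [179.8, -0.1, -98.1]
force: [-0.7, 0.0, -1.6]
opening: 0.0239
gripper_force: 30.0
```

```bash
python3 - <<'E'
from h import *;import pickle
go(.6013,.0389,.058,-98.3)
s,o=snap('wrist','w3');pickle.dump((s,o),open('w3.pkl','wb'))
s,o=snap('top');pickle.dump((s,o),open('t3.pkl','wb'))
C=cloud(s,o);Z=C[...,2];T=Rn.from_euler('xyz',o['orientation'],degrees=True)
L=T.inv().apply((C-o['tool_pos']).reshape(-1,3)).reshape(C.shape)
m=(Z>.1)&(abs(L[...,1])<.015)&(L[...,0]>.06)&(L[...,0]<.2);P=L[m];print(len(P),np.round(np.percentile(P[:,0],[50,95,99,100]),4),np.median(P,0))
E
```

```text
shift [ 0.0224 -0.0059  0.0883] turn 0.17 pos [0.5989 0.0619 0.1462] [ 1.7981e+02 -8.0000e-02 -9.8130e+01] F [-0.7  0.  -1.6] t 7.33
168 [0.1025 0.1409 0.1446 0.1449] [0.10248538 0.00103332 0.01459777]
```

View pics/w3.png

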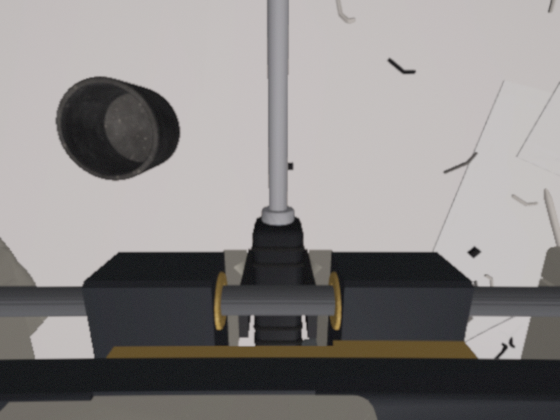

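The cup is at (118,130), clear of the drift, and the nest is out of view. I'll get the holes from w2 and w1.

```bash
python3 - <<'E'
from h import *;import pickle
s,o=pickle.load(open('w2.pkl','rb'));C=cloud(s,o)*1000
th=np.radians(-8.3);ex=np.array([np.cos(th),np.sin(th)]);ey=np.array([-np.sin(th),np.cos(th)])
D=C[...,:2]-[569,-182.7];N=np.dstack([D@ex,D@ey,C[...,2]])
b=(N[...,2]>15)&(N[...,2]<72)&(abs(N[...,0])<57)&(N[...,1]<60)&(N[...,1]>20)
f=b&(N[...,1]>44)&(N[...,2]<68);P=N[f]
A=np.c_[P[:,0],P[:,2],np.ones(len(P))]
w=np.ones(len(P),bool)
for _ in range(5):
    c=np.linalg.lstsq(A[w],P[w,1],rcond=None)[0];r=P[:,1]-A@c;w=abs(r)<1
print('face y=',c,'n',w.sum(),'x-range',P[w,0].min(),P[w,0].max())
r=N[...,1]-(N[...,0]*c[0]+N[...,2]*c[1]+c[2])
h=b&(r<-2.)&(N[...,2]<56)&(N[...,2]>25)
k,l,st,cc=cv2.connectedComponentsWithStats(h.astype(np.uint8))
for i in range(1,k):
    if st[i,4]>15: Q=N[l==i];print(st[i],Q.min(0).round(1),Q.max(0).round(1))
# ray approach: hole rim by darkness ellipse -> face plane
g=cv2.cvtColor(s['frame'],cv2.COLOR_RGB2GRAY);cr=cv2.resize(g[150:290,0:80],None,fx=5,fy=4,interpolation=cv2.INTER_CUBIC);
cr=cv2.resize(g[150:290,0:80],None,fx=4,fy=4,interpolation=cv2.INTER_CUBIC);cv2.imwrite('pics/c2.png',cr)
E
```

```text
face y= [-4.32824503e-03 -1.80535413e-03  4.60172646e+01] n 5442 x-range -54.272039392973525 55.42050788154719
[  0 144  43  11 258] [-55.   20.3  25.2] [-53.5  44.1  55.9]
[ 27 185  13  19 176] [-28.3  34.9  30.7] [-13.9  44.1  44.2]
[ 29 212  13  19 164] [-5.5 35.6 31.6] [ 8.4 43.9 41.4]
[ 30 239  13  17 152] [17.7 35.1 31.6] [30.4 43.8 44. ]
```

View pics/c2.png

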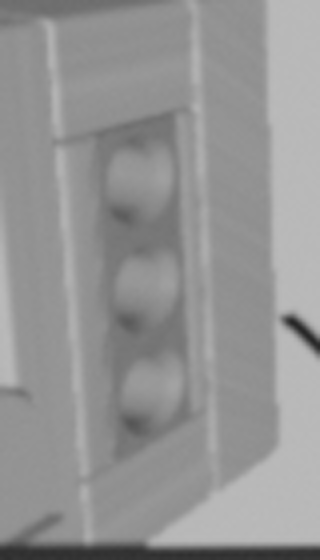

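The crop shows the three hole rims centred at about (141,182), (147,290) and (152,392) at 4x, so w2 pixels (35.2,195.5), (36.7,222.5) and (38,248). I'll cast those onto the face plane.

```bash
python3 - <<'E'
from h import *;import pickle
s,o=pickle.load(open('w2.pkl','rb'))
th=np.radians(-8.4);ex=np.array([np.cos(th),np.sin(th),0]);ey=np.array([-np.sin(th),np.cos(th),0])
O=np.array([.569,-.1827,0])
px=np.array([[141,182],[147,290],[152,392],[147,248],[147,332],[113,290],[182,290]])/4+[0,150]-.375
c,d=rays(s,px,o)
for q in d:
    t=(.0460-ey@(c-O))/(ey@q);X=c+t*q-O;print(np.round(1000*np.array([ex@X,ey@X,X[2]]),1))
# roof edges in w1-like cloud
C=cloud(s,o)*1000;D=C-O*1000;N=np.dstack([D@ex,D@ey,C[...,2]])
m=(abs(N[...,2]-74)<2.5)&(abs(N[...,0])<62);print('roof z',np.median(C[m][:,2]))
print('cam',c, 'axis',ex@(c-O),ey@(c-O))
E
```

```text
[-20.8  46.   39.8]
[ 1.1 46.  40. ]
[22.8 46.  40.2]
[-7.3 46.  39.3]
[ 9.7 46.  40.6]
[-1.8 46.  48.7]
[ 4.5 46.  30.2]
roof z 72.30835068502317
cam [0.49342048 0.05002325 0.28505143] axis -0.10876565027988151 0.219185787334811
```

```bash
cat >> h.py <<'E'
th=np.radians(-8.4);ex=np.array([np.cos(th),np.sin(th),0]);ey=np.array([-np.sin(th),np.cos(th),0]);O=np.array([.570,-.1827,0])
def nest(x,y,z):  # TCP target in nest frame, mm
    p=O+ex*x/1e3+ey*y/1e3;go(p[0],p[1],z/1e3,-98.4)
    o=ctrl.get_obs();q=np.array(o['tool_pos'])-O;print('now nest',np.round(1e3*np.array([ex@q,ey@q,q[2]]),1))
E
python3 - <<'E'
from h import *;import pickle
nest(0,202.5,58)
s,o=pickle.load(open('top.pkl','rb'));C=cloud(s,o)-O;N=np.dstack([C@ex,C@ey,C[...,2]])*1000
F=s['frame'].max(2)
m=(N[...,2]>15)&(N[...,1]>60)&(N[...,1]<240)&(N[...,0]>10)&(N[...,0]<160)&(F<90)
m&=cv2.morphologyEx(m.astype(np.uint8),cv2.MORPH_OPEN,np.ones((3,3)))>0
k,l,st,_=cv2.connectedComponentsWithStats(m.astype(np.uint8))
for i in range(1,k):
    if st[i,4]>20: Q=N[l==i];print(st[i],Q.min(0).round(),Q.max(0).round())
E
```

```text
shift [ 0.0437 -0.0071  0.0886] turn 0.08 pos [0.5991 0.062  0.1465] [ 1.7983e+02 -8.0000e-02 -9.8320e+01] F [ 0.4 -0.5 -1.7] t 7.42
now nest [ -6.9 246.3 146.5]
[284 122  29  20 231] [ 94. 147.  15.] [138. 214.  61.]
[284 140  26  14 142] [ 71. 151.  16.] [ 93. 211.  61.]
```

In the tool's units: 0.088 m / 0.75 = 0.1173, 0.044 m / 0.75 = 0.0587.

Request:
advance(ticks=[[[0.0267,-0.0093,0.0533],0,0.01],[[0.0587,-0.0093,0.1173],0,0.01],[[0.0587,-0.0093,0.1173],0,0.01],[[0.0587,-0.0093,0.1173],0,0.01]])

```text
clock: 7.92
tool_pos: [0.6009, 0.0177, 0.0602]
orientation: [180.0, -0.0, -98.5]
force: [0.3, -0.3, -2.0]
opening: 0.0238
gripper_force: 30.0
```

```bash
python3 - <<'E'
from h import *
nest(0,202.5,58)
s,o=snap('top');C=cloud(s,o);T=Rn.from_euler('xyz',o['orientation'],degrees=True)
L=T.inv().apply((C-o['tool_pos']).reshape(-1,3)).reshape(C.shape)
f=s['frame'];
u=C-O;N=np.dstack([u@ex,u@ey,C[...,2]])*1000
m=(N[...,2]>25)&(N[...,2]<60)&(abs(N[...,0])<12)&(N[...,1]>51)&(N[...,1]<130)
print(N[m].min(0),np.median(N[m],0))
E
```

```text
shift [0.0002 0.0013 0.0022] turn -0.07 pos [0.6009 0.0177 0.0602] [ 1.7997e+02 -3.0000e-02 -9.8470e+01] F [ 0.3 -0.3 -2. ] t 7.92
now nest [  1.3 202.7  60.2]
[-3.67647739 57.30434934 40.95230899] [ 0.59469867 93.40861751 45.66601964]
```

In the tool's units: 0.014 m / 0.75 = 0.0187, 0.002 m / 0.75 = 0.0027.

Request:
advance(ticks=[[[0,0.0013,0.0027],0,0.01],[[0.0053,0.0013,0.0027],0,0.01],[[0.0107,0.0013,0.0027],0,0.01],[[0.0147,0.0013,0.0027],0,0.01],[[0.0187,0.0013,0.0027],0,0.01],[[0.0187,0.0013,0.0027],0,0.01]])

```text
clock: 8.72
tool_pos: [0.5976, 0.0037, 0.0586]
orientation: [180.0, -0.0, -98.4]
force: [0.2, 0.3, -2.6]
opening: 0.0239
gripper_force: 30.0
```

```bash
python3 -c "
from h import *;nest(0,202.5,58)"
```

```text
shift [-0.014   0.0001  0.0006] turn 0.0 pos [0.5976 0.0037 0.0586] [180.   -0.  -98.4] F [ 0.2  0.3 -2.6] t 8.72
now nest [1.000e-01 1.885e+02 5.860e+01]
```

In the tool's units: 0.011 m / 0.75 = 0.0147, 0.01 m / 0.75 = 0.0133.

Request:
advance(ticks=[[[0.004,0,0],0,0.01],[[0.008,0,0],0,0.01],[[0.0107,0,0],0,0.01],[[0.0133,0,0],0,0.01],[[0.0147,0,0],0,0.01]])

```text
clock: 9.35
tool_pos: [0.597, -0.0053, 0.0588]
orientation: [-179.9, 0.2, -98.4]
force: [-0.2, 12.9, -1.2]
opening: 0.0238
gripper_force: 30.0
```

```bash
python3 -c "
from h import *;nest(0,202.5,58)"
```

```text
shift [-0.023   0.0008  0.0009] turn -0.0 pos [ 0.597  -0.0053  0.0588] [-1.7989e+02  1.5000e-01 -9.8400e+01] F [-0.2 12.9 -1.2] t 9.35
now nest [  0.8 179.5  58.8]
```

The middle hole is blocked: 13 N with the tip about 12 mm in. Next is x = -22.

In the tool's units: -0.025 m / 0.75 = -0.0333, 0.022 m / 0.75 = 0.0293.

Request:
advance(ticks=[[[-0.016,0,0],0,0.01],[[-0.0333,0,0],0,0.01],[[-0.0333,0.0293,0.0007],0,0.01],[[-0.0333,0.0293,0.0007],0,0.01],[[-0.016,0.0293,0.0007],0,0.01],[[-0.016,0.0293,0.0007],0,0.01]])

```text
clock: 10.1
tool_pos: [0.5762, 0.0074, 0.058]
orientation: [180.0, -0.0, -98.4]
force: [0.2, -0.3, -1.5]
opening: 0.0242
gripper_force: 30.0
```

```bash
python3 -c "
from h import *;nest(-22,202.5,58)"
```

```text
shift [-0.0136  0.0003  0.    ] turn -0.02 pos [0.5762 0.0074 0.058 ] [ 1.7999e+02 -1.0000e-02 -9.8420e+01] F [ 0.2 -0.3 -1.5] t 10.1
now nest [-21.7 188.9  58. ]
```

In the tool's units: 0.012 m / 0.75 = 0.016, 0.011 m / 0.75 = 0.0147.

Request:
advance(ticks=[[[0.0053,0,0],0,0.01],[[0.0093,0,0],0,0.01],[[0.012,0,0],0,0.01],[[0.0147,0,0],0,0.01],[[0.016,0,0],0,0.01]])

```text
clock: 10.72
tool_pos: [0.5754, -0.002, 0.0584]
orientation: [-179.9, 0.2, -98.4]
force: [-0.2, 13.3, -1.5]
opening: 0.0239
gripper_force: 30.0
```

```bash
python3 -c "
from h import *;nest(-22,202.5,58)"
```

```text
shift [-0.0229  0.001   0.0005] turn -0.0 pos [ 0.5754 -0.002   0.0584] [-1.7987e+02  1.6000e-01 -9.8400e+01] F [-0.2 13.3 -1.5] t 10.72
now nest [-21.  179.6  58.4]
```

Blocked at the same depth, so x = +22 should be the through hole.

In the tool's units: -0.044 m / 0.75 = -0.0587, -0.026 m / 0.75 = -0.0347.

Request:
advance(ticks=[[[-0.016,0,0],0,0.01],[[-0.0347,0,0],0,0.01],[[-0.0347,-0.0293,0],0,0.01],[[-0.0347,-0.0587,0],0,0.01],[[-0.0347,-0.0587,0],0,0.01],[[-0.0173,-0.0587,0],0,0.01],[[-0.0173,-0.0587,0],0,0.01]])

```text
clock: 11.6
tool_pos: [0.6187, 0.002, 0.0579]
orientation: [179.9, -0.0, -98.4]
force: [0.0, 0.7, -2.7]
opening: 0.0243
gripper_force: 30.0
```

```bash
python3 -c "
from h import *;nest(22,202.5,58)"
```

```text
shift [-0.0127 -0.0008 -0.0001] turn -0.02 pos [0.6187 0.002  0.0579] [ 1.7994e+02 -2.0000e-02 -9.8420e+01] F [ 0.   0.7 -2.7] t 11.6
now nest [ 21.2 189.8  57.9]
```

In the tool's units: 0.016 m / 0.75 = 0.0213, 0.013 m / 0.75 = 0.0173.

Request:
advance(ticks=[[[0.0053,0,0],0,0.01],[[0.0093,0,0],0,0.01],[[0.0133,0,0],0,0.01],[[0.0173,0,0],0,0.01],[[0.0213,0,0],0,0.01],[[0.0213,0,0],0,0.01]])

```text
clock: 12.35
tool_pos: [0.6174, -0.0133, 0.0581]
orientation: [180.0, -0.0, -98.4]
force: [-0.3, 0.9, -1.5]
opening: 0.0237
gripper_force: 30.0
```

```bash
python3 -c "
from h import *;nest(22,202.5,58)"
```

```text
shift [-0.028   0.0001  0.0001] turn 0.01 pos [ 0.6174 -0.0133  0.0581] [180.    -0.   -98.39] F [-0.3  0.9 -1.5] t 12.35
now nest [ 22.1 174.5  58.1]
```

In the tool's units: 0.04 m / 0.75 = 0.0533, 0.035 m / 0.75 = 0.0467.

Request:
advance(ticks=[[[0.0067,0,0],0,0.01],[[0.0133,0,0],0,0.01],[[0.02,0,0],0,0.01],[[0.0267,0,0],0,0.01],[[0.0333,0,0],0,0.01],[[0.04,0,0],0,0.01],[[0.0467,0,0],0,0.01],[[0.0533,0,0],0,0.01]])

```text
clock: 13.35
tool_pos: [0.6134, -0.05, 0.0586]
orientation: [-179.8, 0.2, -98.4]
force: [0.9, 15.3, -0.5]
opening: 0.0234
gripper_force: 30.0
```

```bash
python3 -c "
from h import *;nest(22,84.6,58)"
```

```text
shift [0.053  0.0015 0.0004] turn 0.04 pos [ 0.6134 -0.05    0.0586] [-179.79    0.23  -98.36] F [ 0.9 15.3 -0.5] t 13.35
now nest [ 23.5 137.6  58.6]
```

In the tool's units: 0.05 m / 0.75 = 0.0667, 0.045 m / 0.75 = 0.06.

Request:
advance(ticks=[[[0.008,0,0],0,0.01],[[0.016,0,0],0,0.01],[[0.024,0,0],0,0.01],[[0.0333,0,0],0,0.01],[[0.0427,0,0],0,0.01],[[0.052,0,0],0,0.01],[[0.06,0,0],0,0.01],[[0.0667,0,0],0,0.01]])

```text
clock: 14.35
tool_pos: [0.6043, -0.1027, 0.0581]
orientation: [-180.0, -0.0, -98.4]
force: [0.6, 1.8, -1.8]
opening: 0.0237
gripper_force: 30.0
```

```bash
python3 -c "
from h import *;nest(22,84.6,58);snap('scene','s5')"
```

```text
shift [-0.0005  0.0002  0.0001] turn 0.0 pos [ 0.6043 -0.1027  0.0581] [-180.    -0.   -98.4] F [ 0.6  1.8 -1.8] t 14.35
now nest [22.2 84.1 58.1]
```

View pics/s5.png

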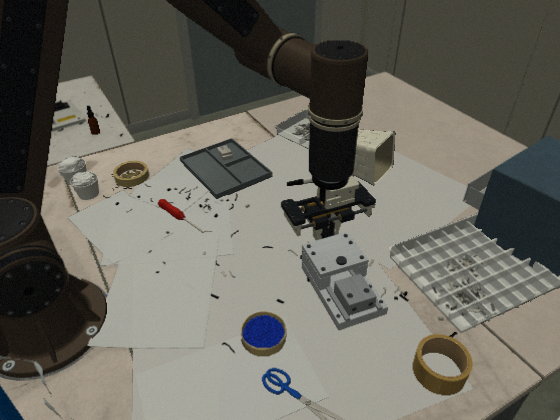

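The scene shows the insert out on the apron at (355,293), clear of the block. I'll measure its back edge before retracting.

```bash
cat > ins.py <<'E'
from h import *
for n in('top','scene'):
    s,o=snap(n);u=cloud(s,o)-O;N=np.dstack([u@ex,u@ey,u[...,2]])*1000
    m=(N[...,2]>50)&(N[...,2]<64)&(abs(N[...,0])<45)&(N[...,1]<-48)&(N[...,1]>-150)
    m&=cv2.morphologyEx(m.astype(np.uint8),cv2.MORPH_OPEN,np.ones((3,3)))>0
    P=N[m]
    if len(P)>20: print(n,len(P),cv2.minAreaRect(np.float32(P[:,:2])),P.min(0).round(1),P.max(0).round(1),np.median(P[:,2]))
E
python3 ins.py
```

```text
top 721 ((-1.444845199584961, -93.36016082763672), (65.2573013305664, 62.0238151550293), 89.93639373779297) [ -32.5 -126.    50.2] [ 29.6 -60.8  62.3] 56.86567625438865
scene 864 ((-1.5995712280273438, -93.96537780761719), (68.26641082763672, 61.03422927856445), 88.75138854980469) [ -32.7 -128.    50.2] [ 29.2 -59.9  62.1] 57.9432284183175
```

In the tool's units: -0.13 m / 0.75 = -0.1733, -0.11 m / 0.75 = -0.1467.

Request:
advance(ticks=[[[-0.0267,0,0],0,0.01],[[-0.0667,0,0],0,0.01],[[-0.1067,0,0],0,0.01],[[-0.1467,0,0],0,0.01],[[-0.1733,0,0],0,0.01],[[-0.1733,0,-0.0533],0,0.01],[[-0.1733,0,-0.12],0,0.01],[[-0.1733,0,-0.12],0,0.01]])

```text
clock: 15.5
tool_pos: [0.6258, 0.0276, 0.1527]
orientation: [-179.6, 0.2, -98.3]
force: [-0.7, 1.1, -2.3]
opening: 0.024
gripper_force: 30.0
```

```bash
python3 -c "
from h import *;go(.4884,.3572,.15,-85.3)"
```

```text
shift [-0.3063  0.1836  0.0022] turn -13.01 pos [0.6258 0.0276 0.1527] [-1.7958e+02  1.6000e-01 -9.8310e+01] F [-0.7  1.1 -2.3] t 15.5
```

The manual's scale: shifts go in shares of 0.75 m and turns go in shares of 360 degrees. Converting my numbers, -0.306 m / 0.75 = -0.408, -0.05 m / 0.75 = -0.0667, -13 degrees / 360 = -0.0361.

Request:
advance(ticks=[[[-0.0667,0.04,0],-0.0167,0.01],[[-0.1333,0.08,0],-0.0361,0.01],[[-0.2,0.12,0],-0.0361,0.01],[[-0.2667,0.16,0],-0.0361,0.01],[[-0.3333,0.2,0],-0.0361,0.01],[[-0.408,0.2448,0],-0.0361,0.01],[[-0.408,0.2448,0],-0.0361,0.01],[[-0.408,0.2448,0],-0.0361,0.01]])

```text
clock: 16.5
tool_pos: [0.4854, 0.3561, 0.1472]
orientation: [179.9, -0.1, -85.3]
force: [0.7, 0.5, -1.4]
opening: 0.0239
gripper_force: 30.0
```

```bash
python3 - <<'E'
from h import *
s,o=snap('wrist','w6');C=cloud(s,o)*1000;F=s['frame'].max(2)
go(.4884,.3572,.038,-85.3)
a=np.radians(4.7);tx=np.array([np.cos(a),np.sin(a),0]);ty=np.array([-np.sin(a),np.cos(a),0])
u=C-[538.4,309.7,0];N=np.dstack([u@tx,u@ty,C[...,2]])
m=(N[...,2]>15)&(N[...,2]<24)
for nm,b in dict(left=(abs(N[...,0]+88)<7),div=(abs(N[...,0]+4)<7)).items():
    q=N[m&b&(N[...,1]>-100)&(N[...,1]<100)]
    if len(q): print(nm,len(q),q[:,0].min().round(1),np.median(q[:,0]).round(1),q[:,0].max().round(1),'slope',np.polyfit(q[:,1],q[:,0],1).round(4))
q=N[m&(abs(N[...,0]+46)<35)&(abs(N[...,1])>95)&(abs(N[...,1])<120)];
for sg in(-1,1):
    r=q[q[:,1]*sg>0]
    if len(r)>5: print('end',sg,len(r),r[:,1].min().round(1),r[:,1].max().round(1))
f=N[(abs(N[...,0]+46)<30)&(N[...,1]<-20)&(N[...,1]>-90)&(N[...,2]<13)];print('floor',len(f),np.median(f[:,2]))
E
```

```text
shift [-0.0017 -0.0029  0.1094] turn -0.07 pos [0.4858 0.3554 0.1474] [ 1.7994e+02 -6.0000e-02 -8.5370e+01] F [-0.1 -0.3 -2.1] t 16.55
left 1352 -89.5 -86.9 -84.7 slope [-3.60000e-03 -8.69984e+01]
div 1409 -5.8 -3.8 3.0 slope [-2.1000e-03 -3.6675e+00]
floor 5504 6.945290289181116
```

View pics/w6.png

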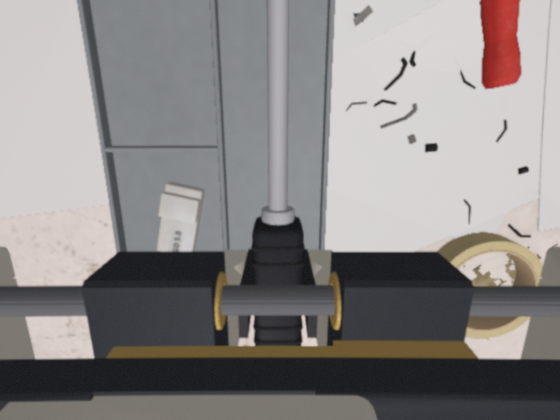

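The wrist view shows the drift above the lane between its walls at x = 222 and 325, with the red screwdriver and the ring outside the tray. I'm lowering it.

In the tool's units: 0.11 m / 0.75 = 0.1467, 0.109 m / 0.75 = 0.1453.

Request:
advance(ticks=[[[-0.0023,-0.0045,0],0,0.01],[[-0.0023,-0.0045,0.0533],0,0.01],[[-0.0023,-0.0045,0.1067],0,0.01],[[-0.0023,-0.0045,0.1333],0,0.01],[[-0.0023,-0.0045,0.1427],0,0.01],[[-0.0023,-0.0045,0.1453],0,0.01],[[-0.0023,-0.0045,0.1467],0,0.01]])

```text
clock: 17.42
tool_pos: [0.4901, 0.3583, 0.039]
orientation: [-179.9, 0.1, -85.4]
force: [-0.7, -0.0, -2.0]
opening: 0.0237
gripper_force: 30.0
```

```bash
python3 -c "
from h import *;go(.4889,.3572,.037,-85.3)"
```

```text
shift [0.001  0.0013 0.002 ] turn -0.09 pos [0.4901 0.3583 0.039 ] [-1.7993e+02  7.0000e-02 -8.5390e+01] F [-0.7 -0.  -2. ] t 17.43
```

In the tool's units: 0.002 m / 0.75 = 0.0027, 0.001 m / 0.75 = 0.0013.

Request:
advance(ticks=[[[0,0.0013,0.0013],0,0.01],[[0,0.0013,0.0013],0,0.01],[[0,0.0013,0.0027],0,0.01],[[0,0.0013,0.0027],0,0.01]])

```text
clock: 17.92
tool_pos: [0.4885, 0.3582, 0.0369]
orientation: [-180.0, 0.0, -85.3]
force: [-2.5, -0.9, 5.3]
opening: 0.0237
gripper_force: 30.0
```

In the tool's units: -0.11 m / 0.75 = -0.1467, -0.09 m / 0.75 = -0.12.

Request:
advance(ticks=[[[0,0,0],0,0.031],[[0,0,0],0,0.031],[[0,0,0],0,0.031],[[0,0,-0.04],0,0.031],[[0,0,-0.12],0,0.031],[[0,0,-0.1467],0,0.07]])

```text
clock: 18.68
tool_pos: [0.4897, 0.3591, 0.1499]
orientation: [-179.8, 0.2, -85.3]
force: [0.6, -0.2, -0.6]
opening: 0.0364
gripper_force: 0.0
```

```bash
python3 - <<'E'
from h import *
s,o=snap('wrist');C=cloud(s,o)*1000
a=np.radians(4.8);tx=np.array([np.cos(a),np.sin(a),0]);ty=np.array([-np.sin(a),np.cos(a),0])
u=C-[538.9,309.7,0];N=np.dstack([u@tx,u@ty,C[...,2]])
m=(N[...,2]>18)&(N[...,2]<38)&(abs(N[...,0]+46)<30);P=N[m];print(len(P),P.min(0),P.max(0),np.median(P,0))
p=O+ex*0+ey*(-.0935);go(p[0],p[1],.15,-98.4)
E
```

```text
4703 [-73.7641412  -93.29250414  18.01133687] [-16.79075557 111.07176293  33.25774366] [-46.14355026  31.36521775  26.84273175]
shift [ 0.638  -0.0145 -0.0015] turn 13.07 pos [0.49   0.3595 0.1513] [-179.7     0.26  -85.33] F [0.2 0.2 1.1] t 18.73
```

The drift lies flat at tray x ≈ -46. Next is the insert.

In the tool's units: 0.47 m / 0.75 = 0.6267, 0.41 m / 0.75 = 0.5467, 13 degrees / 360 = 0.0361.

Request:
advance(ticks=[[[0.0667,0,0],0.0083,0.08],[[0.1467,0,0],0.0278,0.08],[[0.2267,-0.0067,0],0.0361,0.08],[[0.3067,-0.0067,0],0.0361,0.08],[[0.3867,-0.0067,0],0.0361,0.08],[[0.4667,-0.0107,0],0.0361,0.08],[[0.5467,-0.0133,0],0.0361,0.08],[[0.6267,-0.0133,0],0.0361,0.08]], quiet=true)

```text
ok
```

Request:
advance(ticks=[[[0.08,0,0],0,0.08],[[0.16,0,0],0,0.08],[[0.16,0,0],0,0.08]])

```text
clock: 20.1
tool_pos: [0.5175, -0.232, 0.1454]
orientation: [179.9, -0.0, -98.7]
force: [-0.3, -0.4, 0.2]
opening: 0.08
gripper_force: 0.0
```

```bash
python3 - <<'E'
from h import *
nest(0,-93.5,67)
s,o=snap('wrist','w8');u=cloud(s,o)-O;N=np.dstack([u@ex,u@ey,u[...,2]])*1000
m=(N[...,2]>52)&(N[...,2]<63)&(abs(N[...,0])<45)&(N[...,1]<-50)&(N[...,1]>-150)
m&=cv2.morphologyEx(m.astype(np.uint8),cv2.MORPH_OPEN,np.ones((3,3)))>0
P=N[m];print(len(P),P.min(0).round(1),P.max(0).round(1),np.median(P[:,2]))
E
```

```text
shift [ 0.0368 -0.045   0.0784] turn -0.28 pos [ 0.5175 -0.232   0.1454] [ 1.7994e+02 -1.0000e-02 -9.8680e+01] F [-0.3 -0.4  0.2] t 20.1
now nest [-44.8 -56.5 145.4]
8349 [ -31.9 -128.5   52.2] [ 29.1 -61.8  59.2] 56.88721841523678
```

```bash
python3 ins.py
```

```text
scene 857 ((-2.020048141479492, -93.88607025146484), (68.2179946899414, 61.74097442626953), 89.6623306274414) [ -33.  -127.8   50. ] [ 28.9 -59.8  61.9] 57.99639486177832
```

In the tool's units: -0.044 m / 0.75 = -0.0587, 0.038 m / 0.75 = 0.0507, -0.3 degrees / 360 = -0.0008.

Request:
advance(ticks=[[[0.0507,-0.0587,0],-0.0008,0.08],[[0.0507,-0.0587,0],-0.0008,0.08],[[0.0507,-0.0587,0.04],-0.0008,0.08],[[0.0507,-0.0587,0.04],-0.0008,0.08]])

```text
clock: 20.75
tool_pos: [0.5554, -0.2706, 0.114]
orientation: [179.7, 0.0, -98.0]
force: [0.2, -0.0, 0.6]
opening: 0.0801
gripper_force: 0.0
```

```bash
python3 -c "
from h import *;nest(-1,-94.5,67)"
```

```text
shift [ 0.0054 -0.0007  0.047 ] turn 0.4 pos [ 0.5554 -0.2706  0.114 ] [ 1.7974e+02  4.0000e-02 -9.8000e+01] F [ 0.2 -0.   0.6] t 20.75
now nest [ -1.6 -89.1 114. ]
```

In the tool's units: 0.047 m / 0.75 = 0.0627, 0.001 m / 0.75 = 0.0013.

Request:
advance(ticks=[[[0.0013,0,0],0,0.08],[[0.0013,0,0.0267],0,0.08],[[0.0013,0,0.0533],0,0.08],[[0.0013,0,0.0627],0,0.08],[[0.0013,0,0.0627],0,0.08],[[0.0013,0,0.0627],0,0.08]])

```text
clock: 21.5
tool_pos: [0.5574, -0.2735, 0.0702]
orientation: [-179.9, -0.0, -98.0]
force: [-0.4, -0.5, -0.1]
opening: 0.0802
gripper_force: 0.0
```

```bash
python3 -c "
from h import *;nest(-1,-94.5,67)"
```

```text
shift [0.0028 0.0018 0.0032] turn 0.35 pos [ 0.5574 -0.2735  0.0702] [-1.7991e+02 -1.0000e-02 -9.8050e+01] F [-0.4 -0.5 -0.1] t 21.5
now nest [  0.8 -91.7  70.2]
```

In the tool's units: 0.003 m / 0.75 = 0.004, 0.0018 m / 0.75 = 0.0024, 0.35 degrees / 360 = 0.001.

Request:
advance(ticks=[[[0.004,0.0024,0.004],0.001,0.08],[[0.004,0.0024,0.004],0.001,0.05],[[0.004,0.0024,0.004],0.001,0.05],[[0.004,0.0024,0.004],0.001,0.05],[[0.004,0.0024,0.004],0.001,0.05],[[0.004,0.0024,0.004],0.001,0.05]])

```text
clock: 22.25
tool_pos: [0.5545, -0.2762, 0.0662]
orientation: [-180.0, -0.0, -98.4]
force: [-1.1, -0.9, 1.0]
opening: 0.0597
gripper_force: 29.9
```

```bash
python3 -c "
from h import *;nest(-1,-94.5,67)"
```

```text
shift [-0.0003 -0.0006 -0.0008] turn -0.02 pos [ 0.5545 -0.2762  0.0662] [-1.7999e+02 -1.0000e-02 -9.8420e+01] F [-1.1 -0.9  1. ] t 22.25
now nest [ -1.6 -94.8  66.2]
```

In the tool's units: -0.1 m / 0.75 = -0.1333, -0.08 m / 0.75 = -0.1067.

Request:
advance(ticks=[[[0,0,-0.04],0,0.05],[[0,0,-0.1067],0,0.05],[[0,0,-0.1333],0,0.05],[[0,0,-0.1333],0,0.05]])

```text
clock: 22.75
tool_pos: [0.5551, -0.2762, 0.1673]
orientation: [-179.8, 0.0, -98.4]
force: [0.4, -0.2, -4.9]
opening: 0.0596
gripper_force: 30.0
```

```bash
python3 -c "
from h import *;go(.5853,.2583,.16,-85.2)"
```

```text
shift [-0.5331  0.0485  0.0073] turn -13.23 pos [ 0.5551 -0.2762  0.1673] [-1.7985e+02  1.0000e-02 -9.8430e+01] F [ 0.4 -0.2 -4.9] t 22.75
```

In the tool's units: -0.47 m / 0.75 = -0.6267, -0.41 m / 0.75 = -0.5467, -13.2 degrees / 360 = -0.0367.

Request:
advance(ticks=[[[-0.0667,0.0067,0],0,0.05],[[-0.1467,0.0133,0],-0.0139,0.05],[[-0.2267,0.0213,0],-0.0278,0.05],[[-0.3067,0.028,0],-0.0367,0.05],[[-0.3867,0.036,0],-0.0367,0.05],[[-0.4667,0.0427,0],-0.0367,0.05],[[-0.5467,0.0493,0],-0.0367,0.05],[[-0.6267,0.0573,0],-0.0367,0.05]], quiet=true)

```text
ok
```

```bash
python3 -c "
from h import *;go(.5853,.2583,.16,-85.2)"
```

```text
shift [-0.061  -0.0108  0.0037] turn -0.03 pos [0.5796 0.1966 0.1638] [ 1.7983e+02 -7.0000e-02 -8.5230e+01] F [ 1.7 -0.6 -3.1] t 23.75
```

In the tool's units: -0.06 m / 0.75 = -0.08, -0.03 m / 0.75 = -0.04.

Request:
advance(ticks=[[[-0.04,-0.0067,0],0,0.05],[[-0.08,-0.0133,0],0,0.05],[[-0.08,-0.0133,0],0,0.05],[[-0.08,-0.0133,0],0,0.05],[[-0.08,-0.0133,0.04],0,0.05],[[-0.08,-0.0133,0.08],0,0.05],[[-0.08,-0.0133,0.08],0,0.05]])

```text
clock: 24.62
tool_pos: [0.5843, 0.2535, 0.1037]
orientation: [179.7, -0.2, -85.3]
force: [-1.2, -0.2, -2.7]
opening: 0.0599
gripper_force: 30.0
```

```bash
python3 -c "
from h import *;go(.5853,.2583,.051,-85.2);snap('scene','s9')"
```

```text
shift [-0.0049 -0.0017  0.0526] turn -0.13 pos [0.5843 0.2535 0.1037] [ 1.7973e+02 -1.6000e-01 -8.5330e+01] F [-1.2 -0.2 -2.7] t 24.62
```

View pics/s9.png

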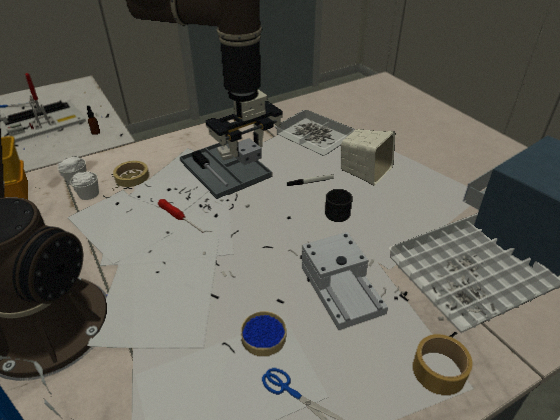

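The insert hangs above the empty bay at (248,150) and the drift lies in the lane at (205,165). I'm lowering the insert.

In the tool's units: 0.051 m / 0.75 = 0.068, -0.004 m / 0.75 = -0.0053.

Request:
advance(ticks=[[[-0.0053,-0.0013,0.0267],0,0.05],[[-0.0053,-0.0013,0.0533],0,0.05],[[-0.0053,-0.0013,0.0627],0,0.05],[[-0.0053,-0.0013,0.0653],0,0.05],[[-0.0053,-0.0013,0.068],0,0.05],[[-0.0053,-0.0013,0.068],0,0.05]])

```text
clock: 25.42
tool_pos: [0.5867, 0.2599, 0.0557]
orientation: [-180.0, 0.0, -85.2]
force: [0.3, 0.4, -2.5]
opening: 0.0599
gripper_force: 30.0
```

```bash
python3 -c "
from h import *;go(.5853,.2583,.0505,-85.2)"
```

```text
shift [0.0014 0.0015 0.0052] turn -0.03 pos [0.5867 0.2599 0.0557] [-1.7996e+02  3.0000e-02 -8.5230e+01] F [ 0.3  0.4 -2.5] t 25.43
```

In the tool's units: 0.005 m / 0.75 = 0.0067, 0.004 m / 0.75 = 0.0053.

Request:
advance(ticks=[[[0,0,0.0027],0,0.05],[[0,0,0.0053],0,0.05],[[0,0,0.0067],0,0.05],[[0,0,0.0067],0,0.05]])

```text
clock: 25.92
tool_pos: [0.5864, 0.2598, 0.0504]
orientation: [-180.0, -0.0, -85.2]
force: [-1.6, -0.5, 3.0]
opening: 0.0597
gripper_force: 30.0
```

Contact. I'm releasing, lifting and checking.

In the tool's units: -0.14 m / 0.75 = -0.1867, -0.09 m / 0.75 = -0.12.

Request:
advance(ticks=[[[0,0,0],0,0.075],[[0,0,0],0,0.075],[[0,0,0],0,0.075],[[0,0,0],0,0.075],[[0,0,-0.0533],0,0.075],[[0,0,-0.12],0,0.075],[[0,0,-0.1867],0,0.075],[[0,0,-0.1867],0,0.075]])

```text
clock: 26.92
tool_pos: [0.5886, 0.2611, 0.1952]
orientation: [-179.6, 0.2, -85.2]
force: [-0.3, -0.7, 0.4]
opening: 0.0748
gripper_force: 0.0
```

Request:
advance(ticks=[[[0.08,0,0],0,0.075],[[0.16,0,0],0,0.075],[[0.24,0,0],0,0.075],[[0.32,0,0],0,0.075],[[0.32,0,0],0,0.075],[[0.32,0,0],0,0.075]])

```text
clock: 27.68
tool_pos: [0.6063, 0.0203, 0.1896]
orientation: [180.0, 0.0, -85.3]
force: [0.3, -0.2, -0.5]
opening: 0.0749
gripper_force: 0.0
```

```bash
python3 - <<'E'
from h import *
for n in('top','scene'):
    s,o=snap(n,n+'10');C=cloud(s,o)*1000
    a=np.radians(4.8);tx=np.array([np.cos(a),np.sin(a),0]);ty=np.array([-np.sin(a),np.cos(a),0])
    u=C-[538.4,309.7,0];N=np.dstack([u@tx,u@ty,C[...,2]])
    for nm,m in dict(ins=(N[...,2]>34)&(N[...,2]<55)&(N[...,0]>-10)&(N[...,0]<100)&(abs(N[...,1]+55)<70),drift=(N[...,2]>14)&(N[...,2]<45)&(abs(N[...,0]+46)<32)&(abs(N[...,1])<103)).items():
        m&=cv2.morphologyEx(m.astype(np.uint8),cv2.MORPH_OPEN,np.ones((3,3)))>0
        P=N[m];print(n,nm,len(P),cv2.minAreaRect(np.float32(P[:,:2])),np.percentile(P[:,2],[5,50,95]))
E
```

```text
top ins 131 ((25.63427734375, -70.8166732788086), (24.41710662841797, 28.89509391784668), 1.7032034397125244) [37.23464002 40.62392824 43.60669474]
top drift 39 ((-47.25368118286133, -80.01261901855469), (24.415260314941406, 7.34935188293457), 85.64532470703125) [18.1169385  22.15485818 25.40962465]
scene ins 328 ((43.22846603393555, -54.0079460144043), (61.74753952026367, 68.6667709350586), 0.4767989218235016) [36.07461996 41.51479758 44.02603884]
scene drift 233 ((-48.29346466064453, 0.03426361083984375), (187.30551147460938, 26.530609130859375), 88.30081176757812) [17.98948393 27.53727244 34.00930691]
```

View pics/top10.png

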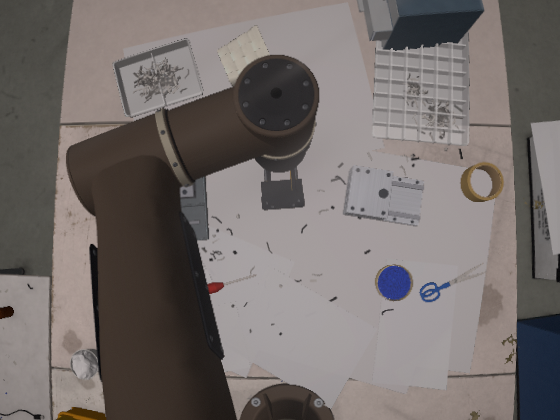

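The top view is mostly hidden by the arm, which is clear of everything. The scene cloud has the insert level at the bay centre (43,-54), top at about 42 mm, and the drift flat at lane centre (-48,0). I'm handing in.

Request:
advance(ticks=[[[0,0,0],0,0.075],[[0,0,0],0,0.075]])

```text
clock: 28.02
tool_pos: [0.6064, 0.0215, 0.19]
orientation: [180.0, 0.0, -85.1]
force: [-0.0, 0.2, -0.2]
opening: 0.0752
gripper_force: 0.0
```

```bash
python3 -c "
from plant import ctrl, ticket, snapshot;print(ticket.close_job())"
```

```text
the job is handed in; nothing more can be done
None
```

The job is done and handed in at 28 s: only the x = +22 mm hole goes through, the insert was pushed out through it, and the scene camera then showed the drift flat in the long lane and the insert flat in the empty compartment; no verdict came back.

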